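# Close up the pottery kiln's controller: probe in, fastener lined up, cover held down

## Robot

A 6-joint arm with a two-finger parallel gripper is mounted at the origin on the work surface. World frame = base frame: x ahead of the robot, y to its left, z up, the work surface at z = 0. Lengths are in m, angles in rad, forces in N, time in s.
With the tool pointing down it reaches from about 0.4 to 0.825 m from the base axis. Payload 7 kg.
Tool frame: the origin (TCP) lies at the very end of the fingers, on their centre line; the grasp point (between the pads) lies 19 mm behind it; z points along the fingers, y is the line along which they close (so a half turn about z gives the same grasp; the last joint's range is limited). The gripper opens to 88 mm and grips with 3 to 60 N. Pads are 19 mm wide; open, the fingers measure 130 mm over their backs; the gripper's body (78 mm by 193 mm) begins 47 mm behind the grasp point.
Start: joints at [-1.017, 0.359, 0.012, 0, -1.224, -0.288], TCP at [0.177, -0.651, 0.227] pointing down, gripper open.
Joint ranges: [-3.07, 3.07], [-1.43, 2.12], [-1.02, 1.25], [-3.03, 1.67], [-3.05, -0], [-3.03, 3.03]. Speed limits (rad/s): [2.39, 2.39, 3.01, 3.14, 3.14, 3.14].

## Interface

Orientations are given as [roll, pitch, yaw] about the fixed x, y, z axes, in that order (R = Rz(yaw) Ry(pitch) Rx(roll)).
In Python, from station import arm gives the robot as it stands.
- The arm moves only by the tool step_arm, never from a script. Its argument "rows" is a list of rows, each a list of 5 numbers: the shift along the world's x, y, z in m, then the turn about the world's z in rad, then the finger opening in m, from 0 to 0.0876. In form: [[x, y, z, spin, gripper], ...]. A call has 1 to 20 rows; each row is the pose to reach, as a shift and turn from the pose commanded when the call began; what a row does not reach only later rows make up. A row lasts 1/10 s, in which the tool goes at most 50 mm and 8.59 degrees, less where a joint would pass 70% of its speed; a pose out of reach is approached as far as the arm can. A call with a gripper value outside its range is refused whole. The fingers move at their own pace and stop on an object; "newtons" is the grip in N (left out, the last holds). Time passes only in rows, so rows that repeat a pose let the fingers close. It gives the time, the measured TCP pose, the force, the opening and the grip force at its end, in the units of the state.
- arm.get_state(): the state, without advancing time (a new reading comes with each control period).
- arm.grab_frame(name): name is "side" or "top" or "wrist"; returns a dict with "color" (384x512x3 uint8, blue, green, red), "vfov" (degrees; the focal length in pixels is half the picture's height over the tangent of half this angle, whatever the lens; pixels are square), "cx", "cy" (the principal point, pixels), "rvec" (rotation vector, rad) and "tvec" (3), from world to camera coordinates, as OpenCV has them. Camera axes: x right, y down, z forward; pixel columns grow to the right and rows downward; lengths in m; the calibration is good to about 2 mm. A picture is of the moment at which its call begins. There is no depth.
- arm.job_done(): hands the job in; it is judged then, once.
The state is a dict: "t": time; "q": joint angles; "qd": joint speeds; "joint_efforts": joint torques, N m; "eef_pos": TCP position; "ee_rot": TCP orientation; "force": force on the tool from outside, world axes, zero at the start; "moment": the same for the moment, N m; "width": finger opening in m; "gripper_force": force on a finger pad.
Only numpy, scipy, OpenCV 4.12 (cv2) and the standard library are available. Lean on these libraries where they do the work, as an engineer would, in place of code of your own. Each camera call takes 0.05 s, during which the arm holds its last target. There are 200 camera calls.

## Task

First take the yellow-headed temperature probe out of the wooden block, push it all the way down into the white sheath tube on the blue kiln controller and let go of it. Then turn the cover's black quarter-turn fastener clockwise until its white slot lines up with the two red marks on the cover, and press the sprung cover down fully home against its frame. Finish while holding the cover pressed home (it springs up if let go), and leave the pots, dishes and bottles where they are.

Things in the scene. Friction and masses are not known exactly. Their poses are not given: they have to be found in the camera images.
- unit: blue kiln controller, a low case fixed to the bench, 180 (x) x 260 (y) x 70 mm high. Origin: centre of its underside; +z up, -x is the front with the dark display. On its top at x = 0: the white sheath tube at y = +85 mm, and the square cover centred at y = -45 mm. The frame's top face, on which the cover comes home, is at z = 70 mm
- sheath_mouth (a point): centre of the open top of the white ceramic sheath tube, 95 mm above the bench (25 mm above the case); axes as the case. Tube 26 mm outside, bore 11 mm across and 95 mm deep, vertical
- probe: loose probe, about 60 g: steel rod 8 mm across, 80 mm long (last 8 mm tapers to 4 mm), topped by a yellow block head 18 (x) x 28 (y) x 34 mm high. Origin: the rod's tip; +z up the rod, head at z = 80 to 114 mm. Starts upright in the wooden block's middle hole, tip 6 mm above the bench. Fully in, the head rests on the tube's rim, tip 80 mm below the mouth
- stand: wooden brush block fixed to the bench, 60 (x) x 90 (y) x 60 mm high, three 10 mm holes 54 mm deep in a row along its y, 28 mm apart; only the middle one, at the block's centre, is used. Origin: centre of its underside
- cover: square aluminium cover plate 130 x 130 x 5 mm that stays level and only moves up and down on four guide pins. Origin: centre of its underside (82 mm above the bench when up, 70 mm when home); axes as the case. Two red marks lie on its top along its x axis, on both sides of the fastener
- cover_slide (a joint): how far the cover is pressed down: 0 = sprung up, 0.012 m = fully home on its frame (end stop). Springs push it up with about 4 N when up and 8 N when home. It cannot go past about 0.004 m unless the fastener is lined up
- fastener (a joint): fastener's angle, rad, growing clockwise seen from above: 0 = slot crosswise (along the cover's y), 1.571 = slot lined up with the red marks (along the cover's x), where the cross-pin under the cover can enter the frame's slot (fits within about 0.16 rad). Stops at -0.1 and 2.3; stays where it is left, friction about 0.05 Nm
- fastener_grip (a point): point on the fastener's axis, 17 mm above the cover's top; rides with the cover, turns with the fastener. Fastener: steel disc 38 mm across, 5 mm thick, on the cover's centre; on it a black grip bar 12 mm thick, 42 mm long, 24 mm high (top 29 mm above the cover's top) with a white slot line along its top. The bar runs along this frame's y, its thickness along x; z up
- bowl: blue bowl, 110 mm across, 55 mm high, loose; leave alone. Origin at its foot
- red_dish: red-brown paint dish, 90 mm across, 16 mm high, loose; leave alone. Origin at its foot
- green_dish: green paint dish, 90 mm across, 16 mm high, loose; leave alone. Origin at its foot
- cup: white cup, 76 mm across, 75 mm high, loose; leave alone. Origin at its foot
- squeeze: blue squeeze bottle with red cap, 50 mm across, 130 mm high, loose; leave alone. Origin at its foot
- jar: white lidded jar, 72 mm across, 70 mm high, loose; leave alone. Origin at its foot
- brush_pot: dark wooden pot of brushes, 74 mm across, 85 mm high, brushes up to 200 mm, loose; leave alone. Origin at its foot

How it is judged:
On the way, in this order (a step that is already met when the one before it is completed fails the run):
1. the probe is pushed fully down the sheath tube and let go (z of probe in the frame of sheath_mouth below -0.076 m and horizontal distance between probe and sheath_mouth below 0.006 m and angle between probe's own z axis and vertical below 0.1 rad and contact force between the fingers and probe below 0.2 N), for 0.2 s.
2. the fastener is turned until its slot lines up with the red marks (value of joint fastener between 1.39 and 1.75 rad), for 0.2 s.
At the end, for the whole second after the job is handed in: Probe tip 76 mm or more down the sheath, within 6 mm of its axis, upright within 0.1 rad, untouched; fastener within 0.18 rad of lined up; cover pressed at least 10.5 of its 12 mm down, the fingers bearing on cover or fastener with over 3 N; all kept through the last second (all of step 1 and all of step 2 and value of joint cover_slide above 0.0105 m and contact force between the fingers and cover above 3 N); the arm keeps its last pose, push and grip.
It fails at once if a pot, dish or bottle is shifted by more than 30 mm (distance of any of bowl, red_dish, green_dish, cup, squeeze, jar, brush_pot from where it was at the start of the episode above 0.03 m).
It also fails if it takes over 58 s, if anything falls off the work surface, if the arm or the gripper's body presses on something with over 40 N, if the wrist force passes 120 N, or if a joint passes its speed limit or range.

## Working session

There is one attempt and no reset: what is moved stays moved. The work goes in short steps, Python scripts to look and compute and a tool call to move; the robot and the scene stay as the last step left them, time stands still between calls to the robot, and variables do not carry over. Pictures are saved under pics/ and viewed, at most 10 in all, crops included, and the job is handed in when it is done.

Besides the shell and the picture viewer there is one more tool, called in YAML: its name, and indented under it one key for each argument. step_arm: Moves the arm, as the interface text tells. Its arguments: {"type":"object","properties":{"rows":{"type":"array"},"newtons":{"type":"number"}},"required":["rows"]}

```bash
mkdir -p pics; cat > h.py <<'E'
import numpy as np,cv2
from station import arm
def frame(n,save=None):
    f=arm.grab_frame(n)
    if save: cv2.imwrite('pics/'+save,f['color'])
    return f
def K(f):
    F=f['color'].shape[0]/2/np.tan(np.radians(f['vfov'])/2)
    return np.array([[F,0,f['cx']],[0,F,f['cy']],[0,0,1.]])
def ray(f,u,v):
    R=cv2.Rodrigues(np.array(f['rvec'],float))[0];t=np.array(f['tvec'],float).ravel()
    return -R.T@t, R.T@np.linalg.inv(K(f))@np.array([u,v,1.])
def onz(f,u,v,z):
    c,d=ray(f,u,v);return c+d*(z-c[2])/d[2]
def proj(f,p):
    return cv2.projectPoints(np.array(p,float).reshape(-1,3),np.array(f['rvec'],float),np.array(f['tvec'],float),K(f),None)[0].reshape(-1,2)
E
python3 - <<'E'
from h import *
for n in('top','side'):
    f=frame(n,n+'0.png');print(n,f['vfov'],f['cx'],f['cy'],ray(f,f['cx'],f['cy']))
s=arm.get_state();print(s)
E
```

```text
top 43.456606502506176 247.94954369190347 190.6399008102987 (array([ 0.41980844, -0.01056812,  1.68678677]), array([ 0.07555572,  0.01291583, -0.99705793]))
side 57.94016801085199 255.79633170328168 195.07987973736275 (array([0.00915827, 0.70682605, 0.79374923]), array([ 0.47770237, -0.63292906, -0.60926287]))
{'t': 0.1, 'q': array([-1.01690040e+00,  3.59347631e-01,  1.11846694e-02, -2.82193095e-04,
       -1.22410781e+00, -2.88141043e-01]), 'qd': array([-0.00033074, -0.00262671,  0.00174515,  0.00209373,  0.00116756,
        0.00032653]), 'joint_efforts': array([-6.38040674e-04, -5.84164345e+01,  2.93754065e+01,  7.01557070e+00,
        1.01825219e-02, -5.01000056e-05]), 'eef_pos': array([ 0.17716667, -0.65090049,  0.22571507]), 'ee_rot': array([ 3.14010361e+00, -1.64670107e-04, -2.87593372e+00]), 'force': array([-0.91310488,  0.2959466 , -0.86988081]), 'moment': array([-0.01643012, -0.01557695, -0.04334717]), 'gripper_force': 0.0, 'width': 0.0875558017624509}
```

View pics/top0.png

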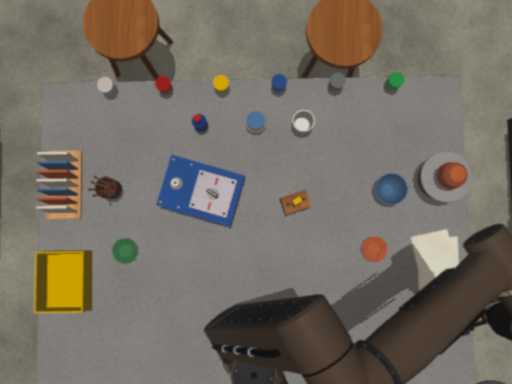

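View pics/side0.png

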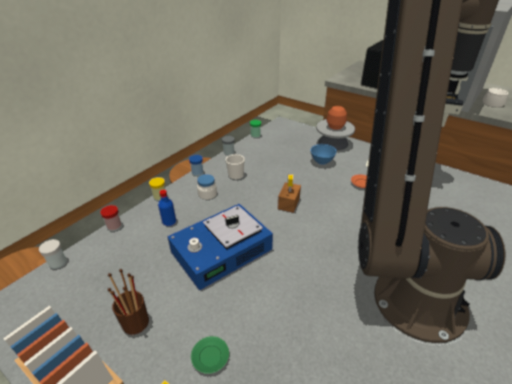

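The top view shows the case at about (201,191), the tube at (176,183), the fastener at (212,193) and the probe at (297,202). The side view confirms the layout. Next I measure these.

```bash
cat > m.py <<'E'
from h import *
f=cv2.imread; 
f=frame('top');im=f['color'];hsv=cv2.cvtColor(im,cv2.COLOR_BGR2HSV)
def blobs(lo,hi,x0,x1,y0,y1,z,name,amin=3):
    m=cv2.inRange(hsv,lo,hi);k=np.zeros_like(m);k[y0:y1,x0:x1]=m[y0:y1,x0:x1]
    cs=cv2.findContours(k,cv2.RETR_EXTERNAL,cv2.CHAIN_APPROX_NONE)[0]
    for c in cs:
        if cv2.contourArea(c)<amin: continue
        p=np.array([onz(f,*q[0],z)[:2] for q in c],np.float32)
        r=cv2.minAreaRect(p);print(name,cv2.contourArea(c),np.round(r[0],4),np.round(r[1],4),[np.round(x,4).tolist() for x in cv2.boxPoints(r)])
blobs((100,120,40),(125,255,255),150,252,150,232,.07,'unit',200)
blobs((5,60,40),(22,255,255),275,318,185,220,.06,'stand',50)
blobs((22,150,120),(35,255,255),275,318,185,220,.12,'head')
blobs((0,0,190),(180,50,255),165,188,172,195,.095,'tube',10)
blobs((0,0,150),(180,60,255),185,245,165,225,.087,'cover',100)
blobs((0,100,80),(8,255,255),185,245,165,225,.087,'red',1)
blobs((170,100,80),(180,255,255),185,245,165,225,.087,'red2',1)
cv2.imwrite('pics/c.png',cv2.resize(im[145:240,145:325],None,fx=4,fy=4,interpolation=cv2.INTER_CUBIC))
E
python3 m.py
```

```text
unit 3879.5 [0.5459 0.1708] [0.2581 0.1773] [[0.4235000014305115, 0.07320000231266022], [0.5931000113487244, 0.02160000056028366], [0.6682999730110168, 0.2685000002384186], [0.49869999289512634, 0.32010000944137573]]
stand 479.5 [ 0.5028 -0.1481] [0.0629 0.0951] [[0.4584999978542328, -0.11219999939203262], [0.487199991941452, -0.2029000073671341], [0.5472000241279602, -0.18389999866485596], [0.5184999704360962, -0.09319999814033508]]
head 36.0 [ 0.5035 -0.1479] [0.018 0.028] [[0.48840001225471497, -0.14100000262260437], [0.5034999847412109, -0.16459999978542328], [0.5187000036239624, -0.15479999780654907], [0.5034999847412109, -0.13130000233650208]]
cover 1422.5 [0.5352 0.1283] [0.1303 0.1292] [[0.4544999897480011, 0.08479999750852585], [0.578000009059906, 0.047200001776218414], [0.6159999966621399, 0.17180000245571136], [0.4925000071525574, 0.2094999998807907]]
```

View pics/c.png

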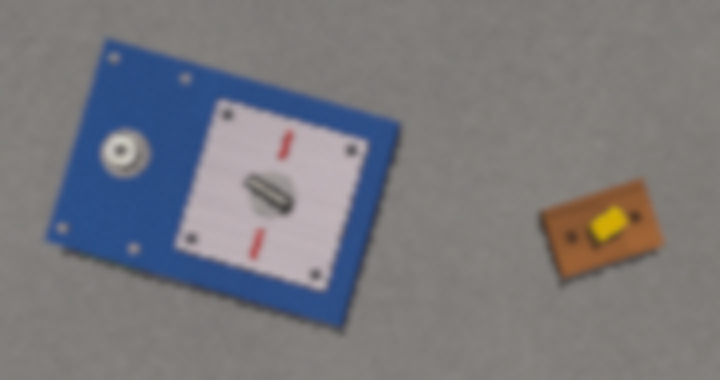

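The crop shows the tube mouth at (122,150), the fastener bar running from (247,182) to (290,208), and the head at (608,225) turned relative to its block. I'm moving above the probe.

step_arm:
  rows:
    - [0.326,0.503,0.03,0.26,0.0876]
    - [0.326,0.503,0.03,0.26,0.0876]
    - [0.326,0.503,0.03,0.26,0.0876]
    - [0.326,0.503,0.03,0.26,0.0876]
    - [0.326,0.503,0.03,0.26,0.0876]
    - [0.326,0.503,0.03,0.26,0.0876]
    - [0.326,0.503,0.03,0.26,0.0876]
    - [0.326,0.503,0.03,0.26,0.0876]
    - [0.326,0.503,0.03,0.26,0.0876]
    - [0.326,0.503,0.03,0.26,0.0876]
    - [0.326,0.503,0.03,0.26,0.0876]
    - [0.326,0.503,0.03,0.26,0.0876]
    - [0.326,0.503,0.03,0.26,0.0876]
    - [0.326,0.503,0.03,0.26,0.0876]
    - [0.326,0.503,0.03,0.26,0.0876]

```text
t: 1.65
eef_pos: [0.5028, -0.1486, 0.2563]
ee_rot: [3.141, -0.001, -2.616]
force: [-1.1, 0.1, -0.2]
width: 0.0875
gripper_force: 0.0
```

```bash
python3 - <<'E'
from h import *
s=arm.get_state();print(s['t'],s['eef_pos'],s['ee_rot'])
f=frame('wrist','w1.png');print(f['vfov'],ray(f,f['cx'],f['cy']));print(proj(f,[[.503,-.148,.12],s['eef_pos']]))
E
```

```text
1.65 [ 0.50275224 -0.14861648  0.25631854] [ 3.14125852e+00 -5.71508011e-04 -2.61586533e+00]
69.79732399845972 (array([ 0.43960467, -0.18529832,  0.4146962 ]), array([ 0.2316195 ,  0.13316667, -0.96364882]))
[[252.21514417 183.2097978 ]
 [251.88277706 235.19906387]]
```

View pics/w1.png

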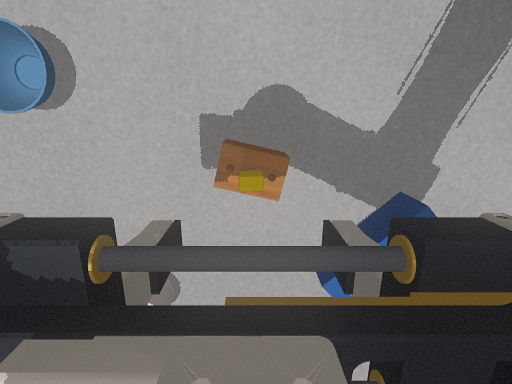

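The wrist view shows the head at about (251,181), with its long side along the closing line, and the block around it.

```bash
cat > hd.py <<'E'
from h import *
import sys
f=frame('wrist');im=f['color'];hsv=cv2.cvtColor(im,cv2.COLOR_BGR2HSV)
m=cv2.inRange(hsv,(22,150,60),(35,255,255));m[:140]=0;m[215:]=0
c=max(cv2.findContours(m,0,1)[0],key=cv2.contourArea)
v=hsv[...,2][m>0];print(cv2.boundingRect(c),np.percentile(v,[5,25,50,75,95]))
t=(m>0)&(hsv[...,2]>np.percentile(v,60)*.93)
for nm,mm in(('all',m),('top',t.astype(np.uint8)*255)):
    c=max(cv2.findContours(mm,0,1)[0],key=cv2.contourArea)
    p=np.array([onz(f,*q[0],.12)[:2] for q in c],np.float32)
    r=cv2.minAreaRect(p);b=cv2.boxPoints(r);print(nm,r,np.degrees(np.arctan2(*(b[1]-b[0])[::-1])))
E
python3 hd.py
```

```text
(239, 171, 25, 21) [126. 134. 155. 157. 159.]
all ((0.501538097858429, -0.15073542296886444), (0.022644931450486183, 0.026638507843017578), 30.062026977539062) -59.938023
top ((0.5044084191322327, -0.14900846779346466), (0.01594628393650055, 0.02652488462626934), 30.062122344970703) -59.93787
```

step_arm:
  rows:
    - [0.0015,-0.0005,-0.04,0,0.0876]
    - [0.0015,-0.0005,-0.08,0,0.07]
    - [0.0015,-0.0005,-0.12,0,0.06]
    - [0.0015,-0.0005,-0.15,0,0.05]
    - [0.0015,-0.0005,-0.168,0,0.045]
    - [0.0015,-0.0005,-0.168,0,0.045]
    - [0.0015,-0.0005,-0.168,0,0.03]
    - [0.0015,-0.0005,-0.168,0,0.02]
    - [0.0015,-0.0005,-0.168,0,0.02]
    - [0.0015,-0.0005,-0.168,0,0.02]
    - [0.0015,-0.0005,-0.168,0,0.02]
  newtons: 30

```text
t: 2.85
eef_pos: [0.5056, -0.1489, 0.0897]
ee_rot: [-3.14, 0.002, -2.615]
force: [-0.4, -0.4, 5.0]
width: 0.028
gripper_force: 29.9
```

step_arm:
  rows:
    - [0,0,0.02,0,0.02]
    - [0,0,0.04,0,0.02]
    - [0,0,0.065,0,0.02]
    - [0,0,0.1,0,0.02]
    - [0,0,0.13,0,0.02]
    - [0.023,0.376,0.13,0,0.02]
    - [0.023,0.376,0.13,0,0.02]
    - [0.023,0.376,0.13,0,0.02]
    - [0.023,0.376,0.13,0,0.02]
    - [0.023,0.376,0.13,0,0.02]
    - [0.023,0.376,0.13,0,0.02]
    - [0.023,0.376,0.13,0,0.02]
    - [0.023,0.376,0.13,0,0.02]
    - [0.023,0.376,0.13,0,0.02]
    - [0.023,0.376,0.13,0,0.02]
    - [0.023,0.376,0.13,0,0.02]

```text
t: 4.45
eef_pos: [0.5275, 0.2265, 0.2184]
ee_rot: [3.142, -0.001, -2.616]
force: [0.1, -0.5, -1.2]
width: 0.0277
gripper_force: 29.9
```

```bash
python3 - <<'E'
from h import *
s=arm.get_state();print(s['t'],s['eef_pos'],s['ee_rot'],s['width'])
f=frame('wrist','w2.png');e=s['eef_pos'];print(proj(f,[[.571,.252,.095],e-[0,0,.0837]]))
E
```

```text
4.45 [0.5274592  0.2265252  0.21842985] [ 3.14156839e+00 -5.68888321e-04 -2.61613109e+00] 0.027733714591589888
[[252.05576984 229.7247416 ]
 [251.8713191  196.43314097]]
```

View pics/w2.png

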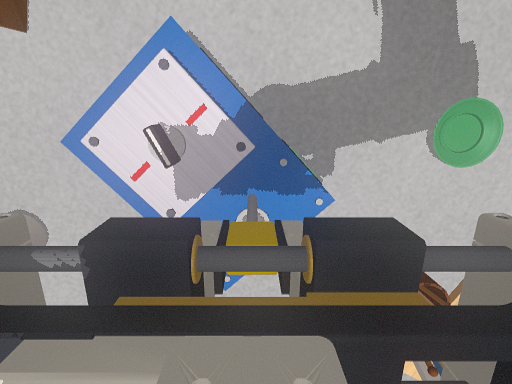

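The view shows that "forward" is image-down, so the tube is hidden at (252,220) behind the rod tip. The fastener is at (163,145). I'm moving past the tube to see it clearly.

step_arm:
  rows:
    - [0.086,0.05,0,0,0.02]
    - [0.086,0.05,0,0,0.02]
    - [0.086,0.05,0,0,0.02]
    - [0.086,0.05,0,0,0.02]
    - [0.086,0.05,0,0,0.02]

```text
t: 5.0
eef_pos: [0.6134, 0.276, 0.2187]
ee_rot: [3.142, -0.0, -2.617]
force: [-0.2, 0.2, -0.3]
width: 0.0275
gripper_force: 29.9
```

```bash
python3 - <<'E'
from h import *
s=arm.get_state();e=s['eef_pos'];print(s['t'],e)
f=frame('wrist');im=f['color'];print(proj(f,[[.571,.252,.095],e-[0,0,.0837],[.534,.128,.116]]))
cv2.imwrite('pics/w3.png',cv2.resize(im[60:220,100:360],None,fx=3,fy=3))
cv2.imwrite('pics/w3raw.png',im)
np.save('w3.npy',f,allow_pickle=True)
E
```

```text
5.0 [0.61342435 0.27602834 0.21865499]
[[252.32403847 138.84695333]
 [251.87519536 196.44382076]
 [147.50707727  28.3123152 ]]
```

View pics/w3.png

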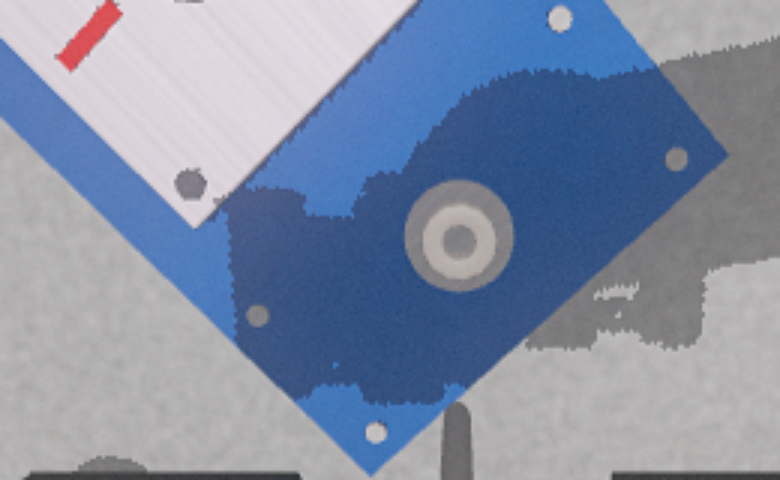

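The bore is at crop (459,241), i.e. pixel (252.7,140). The rod tip is at crop (456,402), i.e. (252,194), where it was predicted to be.

```bash
python3 - <<'E'
from h import *
f=np.load('w3.npy',allow_pickle=True).item();im=f['color']
hsv=cv2.cvtColor(im,cv2.COLOR_BGR2HSV);g=im.max(2).astype(int)
m=(cv2.inRange(hsv,(0,0,0),(180,70,255)));k=np.zeros_like(m);k[110:165,225:280]=m[110:165,225:280]
for c in cv2.findContours(k,0,1)[0]:
    if cv2.contourArea(c)>100: print('outer',cv2.fitEllipse(c))
k2=((m>0)&(g>170)).astype(np.uint8)*255;k2[:110]=0;k2[165:]=0;k2[:,:225]=0;k2[:,280:]=0
cs,h=cv2.findContours(k2,cv2.RETR_CCOMP,1)
for c in cs:
    if cv2.contourArea(c)>20:
        e=cv2.fitEllipse(c);print(e,onz(f,*e[0],.095))
print(im[140,225:280].max(1))
# rod edges, rows 198..206
for v in(198,202,206): print(im[v,240:265].max(1))
E
```

```text
outer ((252.5617218017578, 138.07264709472656), (35.49003601074219, 36.36905288696289), 2.586076259613037)
((252.5625, 140.03390502929688), (23.174190521240234, 23.44984245300293), 152.58453369140625) [0.57190475 0.25280302 0.095     ]
((252.6121826171875, 140.2086639404297), (12.89501953125, 13.097744941711426), 4.522596836090088) [0.57203075 0.25293417 0.095     ]
[132 131 130 130 132 132 129 130 130 132 138 135 137 136 134 129 182 180
 179 179 181 180 159 129 130 130 130 133 132 136 133 134 135 127 181 178
 180 180 179 182 158 133 131 132 132 134 130 131 126 130 130 131 130 133
 127]
[186 187 187 186 186 184 179 180 103 101 107 110 106 107 107 103 117 187
 182 182 180 180 171 177 175]
[184 182 176 179 176 176 181 162  97 107 107 105 109 109 108 109 100 183
 175 175 180 180 178 179 177]
[176 176 172 177 178 180 181 139 103 107 108 113 110 111 106 101 100 165
 181 177 177 179 179 180 182]
```

step_arm:
  rows:
    - [-0.0415,-0.023,0,0,0.02]
    - [-0.0415,-0.023,0,0,0.02]
    - [-0.0415,-0.023,0,0,0.02]
    - [-0.0415,-0.023,-0.015,0,0.02]
    - [-0.0415,-0.023,-0.03,0,0.02]
    - [-0.0415,-0.023,-0.038,0,0.02]
    - [-0.0415,-0.023,-0.046,0,0.02]
    - [-0.0415,-0.023,-0.054,0,0.02]
    - [-0.0415,-0.023,-0.062,0,0.02]
    - [-0.0415,-0.023,-0.062,0,0.02]

```text
t: 6.05
eef_pos: [0.5718, 0.2539, 0.1553]
ee_rot: [-3.142, -0.002, -2.616]
force: [0.3, 0.1, -1.0]
width: 0.0276
gripper_force: 29.9
```

step_arm:
  rows:
    - [0,-0.0005,-0.01,0,0.02]
    - [0,-0.0005,-0.02,0,0.02]
    - [0,-0.0005,-0.03,0,0.02]
    - [0,-0.0005,-0.04,0,0.02]
    - [0,-0.0005,-0.048,0,0.02]
    - [0,-0.0005,-0.054,0,0.02]
    - [0,-0.0005,-0.058,0,0.02]
    - [0,-0.0005,-0.058,0,0.02]

```text
t: 6.85
eef_pos: [0.5724, 0.2538, 0.099]
ee_rot: [-3.141, 0.0, -2.615]
force: [-1.7, -0.7, 3.0]
width: 0.0278
gripper_force: 30.0
```

step_arm:
  rows:
    - [0,0,-0.002,0,0.02]
    - [0,0,-0.003,0,0.02]
    - [0,0,-0.003,0,0.02]

```text
t: 7.15
eef_pos: [0.5724, 0.2538, 0.0989]
ee_rot: [-3.141, 0.002, -2.615]
force: [-11.4, -2.9, 23.3]
width: 0.0278
gripper_force: 30.0
```

step_arm:
  rows:
    - [0,0,0.002,0,0.06]
    - [0,0,0.002,0,0.06]
    - [0,0,0.002,0,0.06]
    - [0,0,0.002,0,0.07]
    - [0,0,0.03,0,0.07]
    - [0,0,0.07,0,0.07]
    - [0,0,0.11,0,0.07]
    - [0,0,0.12,0,0.07]
    - [0,0,0.12,0,0.07]

```text
t: 8.05
eef_pos: [0.5732, 0.2544, 0.2176]
ee_rot: [3.141, 0.004, -2.616]
force: [-0.0, -0.5, -0.9]
width: 0.07
gripper_force: 0.0
```

step_arm:
  rows:
    - [-0.039,-0.126,0.03,0.75,0.07]
    - [-0.039,-0.126,0.03,0.75,0.07]
    - [-0.039,-0.126,0.03,0.75,0.07]
    - [-0.039,-0.126,0.03,0.75,0.07]
    - [-0.039,-0.126,0.03,0.75,0.07]
    - [-0.039,-0.126,0.03,0.75,0.07]
    - [-0.039,-0.126,0.03,0.75,0.07]

```text
t: 8.75
eef_pos: [0.5329, 0.1276, 0.2443]
ee_rot: [3.14, -0.001, -1.87]
force: [0.9, 0.3, -0.4]
width: 0.0701
gripper_force: 0.0
```

```bash
python3 - <<'E'
from h import *
s=arm.get_state();e=s['eef_pos'];print(s['t'],e,s['ee_rot'])
f=frame('wrist');im=f['color'];print(proj(f,[[.534,.1285,.116],[.534,.1285,.087]]))
cv2.imwrite('pics/w4.png',cv2.resize(im[90:240,130:380],None,fx=3,fy=3))
np.save('w4.npy',f,allow_pickle=True)
E
```

```text
8.75 [0.53287589 0.12757126 0.24427227] [ 3.14011111e+00 -1.37142456e-03 -1.87043914e+00]
[[250.21706351 185.67355365]
 [250.30394416 179.5275998 ]]
```

View pics/w4.png

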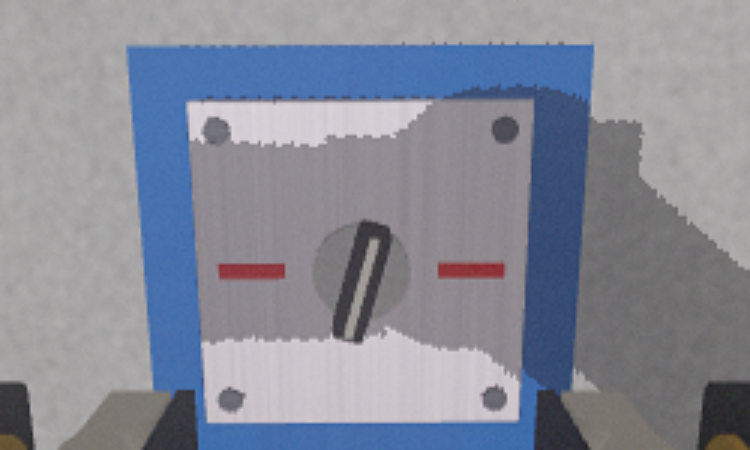

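The slot runs from crop (375,237) to (349,340), about 14° clockwise of crosswise. The red marks lie level along row 270.

```bash
python3 - <<'E'
from h import *
f=np.load('w4.npy',allow_pickle=True).item();im=f['color']
a=onz(f,254.7,168.7,.116);b=onz(f,246,203,.116);d=a-b
print(a,b,(a+b)/2,'slot dir',np.arctan2(d[1],d[0]),'tool y',-1.8704-np.pi/2, np.linalg.norm(d))
hsv=cv2.cvtColor(im,cv2.COLOR_BGR2HSV)
m=cv2.inRange(hsv,(170,90,60),(180,255,255))|cv2.inRange(hsv,(0,90,60),(8,255,255));m[:170]=0;m[190:]=0;m[:,:195]=0;m[:,310:]=0
P=[]
for c in cv2.findContours(m,0,1)[0]:
    if cv2.contourArea(c)>20:
        M=cv2.moments(c);P.append(onz(f,M['m10']/M['m00'],M['m01']/M['m00'],.0872))
print(P,np.mean(P,0),np.arctan2(*(P[0]-P[1])[1::-1]))
E
```

```text
[0.52396942 0.11220149 0.116     ] [0.54421967 0.14583202 0.116     ] [0.53409454 0.12901675 0.116     ] slot dir -2.1127869918966278 tool y -3.4411963267948966 0.0392566586614859
[array([0.49345433, 0.14160409, 0.0872    ]), array([0.57552704, 0.11618866, 0.0872    ])] [0.53449068 0.12889637 0.0872    ] 2.8412883236395814
```

step_arm:
  rows:
    - [0.0013,0.0014,-0.03,-0.14,0.07]
    - [0.0013,0.0014,-0.07,-0.242,0.06]
    - [0.0013,0.0014,-0.11,-0.242,0.05]
    - [0.0013,0.0014,-0.135,-0.242,0.045]
    - [0.0013,0.0014,-0.147,-0.242,0.045]
    - [0.0013,0.0014,-0.147,-0.242,0.03]
    - [0.0013,0.0014,-0.147,-0.242,0.015]
    - [0.0013,0.0014,-0.147,-0.242,0.008]
    - [0.0013,0.0014,-0.147,-0.242,0.008]
    - [0.0013,0.0014,-0.147,-0.242,0.008]
    - [0.0013,0.0014,-0.147,-0.242,0.008]
  newtons: 40

```text
t: 9.9
eef_pos: [0.5351, 0.1295, 0.0995]
ee_rot: [-3.141, 0.002, -2.108]
force: [-1.0, -0.4, 3.1]
width: 0.0117
gripper_force: 39.9
```

step_arm:
  rows:
    - [0,0,0,-0.13,0.008]
    - [0,0,0,-0.26,0.008]
    - [0,0,0,-0.39,0.008]
    - [0,0,0,-0.52,0.008]
    - [0,0,0,-0.65,0.008]
    - [0,0,0,-0.78,0.008]
    - [0,0,0,-0.91,0.008]
    - [0,0,0,-1.04,0.008]
    - [0,0,0,-1.17,0.008]
    - [0,0,0,-1.3,0.008]
    - [0,0,0,-1.33,0.008]
    - [0,0,0,-1.33,0.008]
    - [0,0,0,-1.33,0.008]
    - [0,0,0,-1.33,0.008]

```text
t: 11.3
eef_pos: [0.5351, 0.1295, 0.099]
ee_rot: [3.141, 0.001, 2.846]
force: [0.9, 1.7, 4.3]
width: 0.0114
gripper_force: 39.9
```

```bash
python3 - <<'E'
from h import *
s=arm.get_state();print(s['moment'])
fs=frame('side');im=fs['color']
cv2.imwrite('pics/s5.png',cv2.resize(im[170:300,140:310],None,fx=4,fy=4))
E
```

```text
[ 0.52974661 -0.16702547 -0.04554792]
```

View pics/s5.png

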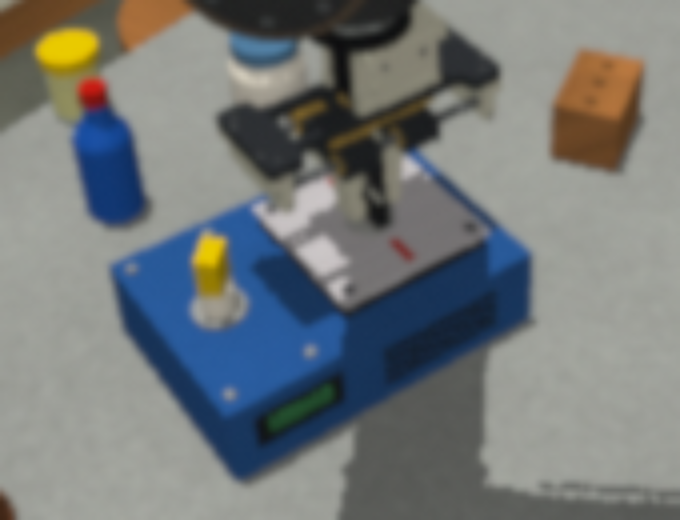

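The side view shows the head seated on the tube at crop (210,270) and the bar pointing at the near red mark at (400,248). Now I press down.

step_arm:
  rows:
    - [0,0,-0.003,0,0.008]
    - [0,0,-0.006,0,0.008]
    - [0,0,-0.009,0,0.008]
    - [0,0,-0.012,0,0.008]
    - [0,0,-0.014,0,0.008]
    - [0,0,-0.014,0,0.008]
    - [0,0,-0.014,0,0.008]
  newtons: 50

```text
t: 12.05
eef_pos: [0.5352, 0.1295, 0.0873]
ee_rot: [3.14, 0.002, 2.847]
force: [-8.9, 1.3, 28.3]
width: 0.0113
gripper_force: 49.9
```

```bash
python3 - <<'E'
from h import *
fs=frame('side');im=fs['color']
cv2.imwrite('pics/s6.png',cv2.resize(im[170:300,140:310],None,fx=4,fy=4))
c,s=np.cos(-.3),np.sin(-.3);x=np.array([c,s]);y=np.array([-s,c]);o=np.array([.5343,.1289])
for z in(.075,.083,.087): print(z,[((proj(fs,[*(o-.065*x+k*.065*y),z])[0]-[140,170])*4).round() for k in(1,-1)])
E
```

```text
0.075 [array([345., 315.]), array([491., 240.])]
0.083 [array([344., 308.]), array([491., 232.])]
0.087 [array([344., 304.]), array([491., 228.])]
```

View pics/s6.png

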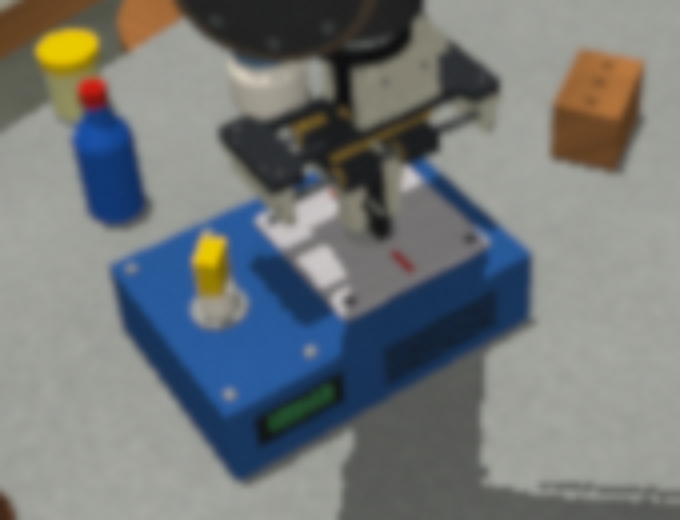

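The near corner dropped from about row 306 to 317 and the red mark from 248 to 261, roughly 12 mm, and the dark gap under the cover is gone. The cover is home, so I'm handing in.

```bash
python3 - <<'E'
from h import *
s=arm.get_state();print(s['force'],s['eef_pos']);print(arm.job_done())
E
```

```text
[-9.21662064  0.93610886 28.34139958] [0.53525391 0.12943747 0.08732758]
the job is handed in; nothing more can be done
None
```

The job is handed in: the probe is seated in the sheath and released, the fastener is lined up with the red marks, and the cover is held home at about 28 N. No verdict came back from the judge.

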